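# Gauge the jaw gap of a pouch sealer

### The job

Pick up the taper gauge by its handle and use its blade, not the gripper, to lever the pouch sealer's front cover up by its lip until it stands well open, past 60 degrees; it stays where it is left. Then slide the same blade, level and straight, into the middle of the gap between the two jaw bars until both bars grip it and it drags snugly, without forcing or jamming it. Finish holding the gauge still by its handle at that depth, without letting go, and leave the other things on the table alone.

Things in the scene. Friction and masses are not known exactly. Their poses are not given: they have to be found in the camera images.
- gauge: Taper gauge lying flat: dark steel bar handle 100 long (x) x 20 wide (y) x 30 high (z), bright blade 14 wide sticking 120 out of one end along +x. About 140 g, centre of mass about 20 ahead of mid-handle. Origin: centre of handle's underside. Blade centre line 15 above the underside; a symmetric wedge 2.5 thick at the tip, growing 0.065 per mm to 9 at 100 from the tip (mm).
- gauge_grip (a point): Where to hold the gauge: on the handle's centre line, 15 mm ahead of its middle, 15 mm above its underside. The fingers close across its 20 mm width. Axes as gauge.
- gauge_tip (a point): Tip of the blade, on its centre line, 155 mm ahead of gauge_grip along gauge +x. Axes as gauge.
- sealer: Benchtop pouch sealer, fixed, white, 220 deep (x) x 260 wide (y) x 100 mm high. Origin: centre of its underside; +x points inward from its open front to its back, z up. Solid base 45 high (front face at x = -110), housing from x = 30 to 110, side cheeks 20 thick (220 between them). Its open front faces the table's middle.
- cover_hinge (a point): Middle of the cover's hinge axis: 30 mm behind the sealer's middle, 107 mm above the table. The axis runs along sealer y. Axes as sealer.
- cover: The sealer's grey cover, 80 g: top panel reaching 150 mm forward from the hinge, 256 wide, with a front wall down to 60 mm above the table when shut. Origin on the hinge axis. Shut, its axes are as sealer; it opens by turning about its +y, front edge rising, so the tilt of its z is the opening angle (stop at 100 degrees). Stiff hinge (0.075 N m): stays at any angle; 1 N at the lip lifts it.
- cover_lip (a point): Middle of the front lower edge of the cover's lip: a tab 4 mm thick, 100 wide, sticking 16 mm out from the foot of the cover's front wall. When shut it is 166 mm ahead of the hinge, its underside 60 mm above the table; below is a 15 mm high opening over the base, free for 55 mm inward from the tab's front edge, before the jaw bars.
- jaw_mouth (a point): Middle of the mouth between the jaw bars as built, on the sealer: 70 mm in front of the sealer's middle, 70.5 mm above the table. Here the bevelled lead-in (about 8 mm deep, opening to 14 mm high) ends and the parallel gap begins. Axes as sealer.
- upper_bar: Upper jaw bar, steel, 60 deep x 180 wide x 12 thick. Origin on its flat underside, 70 mm behind the gap's front edge. Sprung: rests on its stop with 2.5 N, lifts at 12 N per mm. Both bars together float up and down by up to 4 mm on a soft spring (0.8 N per mm), so the blade centres itself.
- lower_bar: Lower jaw bar, like the upper; origin on its flat top side, 70 mm behind the gap's front edge. Its height is set anew every time: the gap is 4.5 to 6 mm, so the blade first drags with its tip 30 to 55 mm past jaw_mouth; a snug drag is about 5 to 12 N along the blade. Free room to 80 mm past jaw_mouth.

How it is judged:
By the outcome, as a careful person would: the job done as asked, in the order asked, and still so for the second after the job is handed in, while the arm keeps its last pose, push and grip.
It also fails if it takes over 64 s, if anything falls off the work surface, if the arm or the gripper's body presses on something with over 40 N, if the wrist force passes 120 N, or if a joint passes its speed limit or range.

### The arm

A 6-joint arm with a two-finger parallel gripper is mounted at the origin on the work surface. World frame = base frame: x ahead of the robot, y to its left, z up, the work surface at z = 0. Lengths are in m, angles in rad, forces in N, time in s.
With the tool pointing down it reaches from about 0.3 to 0.775 m from the base axis. Payload 14.6 kg.
Tool frame: the origin (TCP) lies between the finger pads; the fingertips stand 17 mm ahead of it and the grasp point (between the pads) lies 2 mm behind it; z points along the fingers, x is the direction in which the jaws open and shut, and the axes are right-handed (so a half turn about z gives the same grasp; the last joint's range is limited). The gripper opens to 94 mm and grips with 3 to 60 N. Pads are 16 mm wide; open, the fingers measure 119 mm over their backs; the gripper's body (75 mm by 177 mm) begins 78 mm behind the grasp point.
Start: joints at [-1.407, 0.3, 1.521, -0, 1.321, -0.067], TCP at [0.126, -0.535, 0.222] pointing down, gripper open.
Joint ranges: [-3.03, 3.03], [-0.79, 2.21], [0.23, 2.52], [-1.04, 4.18], [0, 3.07], [-2.55, 2.55]. Speed limits (rad/s): [2.22, 2.22, 2.57, 3.14, 3.14, 3.14].

### API

Orientations are given as [roll, pitch, yaw] about the fixed x, y, z axes, in that order (R = Rz(yaw) Ry(pitch) Rx(roll)).
In Python, from station import ctrl gives the robot as it stands.
- The arm moves only by the tool send_rows, never from a script. Its argument "increments" is a list of rows, each a list of 7 numbers: the shift along the tool's x, y, z in units of 30 mm (1.0 is 30 mm), then the turn, a rotation vector about the tool's x, y, z in units of 8 degrees (1.0 is 8 degrees), then the gripper command: -1 is shut, 1 is fully open, values between are in proportion. A call has exactly 10 rows; each row shifts and turns the commanded pose from where the row before left it, along the tool's axes as they then stand; what a row does not reach is not made up. A row lasts 1/10 s, in which the tool goes at most 50 mm and 8.59 degrees, less where a joint would pass 70% of its speed; a pose out of reach is approached as far as the arm can. A call is refused whole if a number of a shift passes 1 or a number of a turn 1, either way. A call with a gripper value outside its range is refused whole. The fingers move at their own pace and stop on an object; "newtons" is the grip in N (left out, the last holds). Time passes only in rows, so rows that do not move let the fingers close, or fill a call up. It gives the time, the measured TCP pose, the force and the opening at its end, in the units of the state.
- ctrl.get_obs(): the state, without advancing time (a new reading comes with each control period).
- ctrl.read_camera(name): name is "scene" or "top" or "wrist"; returns the picture (420x560x3 uint8, red, green, blue); there is no depth.
- ctrl.camera_model(name): a dict with "mtx" (3x3 intrinsics, pixels), "R" (3x3) and "t" (3): a world point X has camera coordinates R X + t; the wrist camera has in their place "tool_from_camera" (4x4, takes a point from camera to tool coordinates, whose origin is the TCP and whose axes are the tool frame's). Camera axes: x right, y down, z forward; pixel columns grow to the right and rows downward; lengths in m; the calibration is good to about 2 mm. The wrist camera is an equidistant fisheye: a pixel r from the principal point sees the ray r / f radians off the axis. A picture is of the moment at which its call begins: read the wrist's pose just before it. camera_model takes no time and is no camera call.
- ctrl.job_done(): hands the job in, once; it reports no verdict.
The state is a dict: "time": time; "q": joint angles; "dq": joint speeds; "joint_efforts": joint torques, N m; "ee_pos": TCP position; "orientation": TCP orientation; "contact_force": force on the tool from outside, world axes, zero at the start; "torque": the same for the moment, N m; "gripper_width": finger opening in m.
Only numpy, scipy, OpenCV 4.12 (cv2) and the standard library are available. Lean on these libraries where they do the work, as an engineer would, in place of code of your own. Each camera call takes 0.05 s, during which the arm holds its last target.

## Working session

There is one attempt and no reset: what is moved stays moved. The work goes in short steps, Python scripts to look and compute and a tool call to move; the robot and the scene stay as the last step left them, time stands still between calls to the robot, and variables do not carry over. Pictures are saved under pics/ and viewed, and the job is handed in when it is done.

Besides the shell and the picture viewer there is one more tool, called after ">>>" as name(argument=value, ...) on one line, values as JSON. send_rows: Moves the arm, as the interface text tells. Its arguments: {"type":"object","properties":{"increments":{"type":"array","items":{"type":"array","items":{"type":"number"}}},"newtons":{"type":"number"}},"required":["increments"]}

```bash
ls; mkdir -p pics; python3 - <<'E'
from station import ctrl
import cv2,numpy as np
np.set_printoptions(precision=4,suppress=True)
o=ctrl.get_obs()
for k,v in o.items(): print(k,v)
for n in ["scene","top","wrist"]:
    m=ctrl.camera_model(n); print(n,m)
    cv2.imwrite(f"pics/a_{n}.png",ctrl.read_camera(n)[:,:,::-1])
E
```

```text
pics
time 0.0
q [-1.4066  0.3005  1.5216  0.      1.3207 -0.0666]
dq [ 0.0013 -0.0002  0.0009  0.0011  0.0014 -0.0007]
joint_efforts [  0.0009 -53.1806 -35.2739   0.0708   0.0245  -0.0001]
ee_pos [ 0.1258 -0.5352  0.2219]
orientation [-3.1415  0.0012 -1.34  ]
contact_force [ 0.1043 -0.703   0.061 ]
torque [ 0.0264 -0.0382 -0.056 ]
gripper_width 0.09425474287102845
scene {'mtx': array([[391.8257,   0.    , 289.2566],
       [  0.    , 391.8257, 205.6067],
       [  0.    ,   0.    ,   1.    ]]), 'R': array([[ 0.1846,  0.9826,  0.018 ],
       [ 0.7492, -0.1289, -0.6496],
       [-0.6361,  0.1334, -0.76  ]]), 't': array([-0.1102, -0.3435,  1.2939])}
top {'mtx': array([[450.3593,   0.    , 278.5405],
       [  0.    , 450.3593, 203.494 ],
       [  0.    ,   0.    ,   1.    ]]), 'R': array([[-0.0126, -0.9994, -0.0331],
       [-0.9953,  0.0157, -0.0955],
       [ 0.0959,  0.0317, -0.9949]]), 't': array([0.0441, 0.5131, 1.064 ])}
wrist {'mtx': array([[325.1923,   0.    , 281.2972],
       [  0.    , 325.1923, 209.9892],
       [  0.    ,   0.    ,   1.    ]]), 'tool_from_camera': array([[ 1.    ,  0.0001,  0.0012, -0.0008],
       [-0.0005,  0.9574,  0.2887, -0.0849],
       [-0.0011, -0.2887,  0.9574, -0.1621],
       [ 0.    ,  0.    ,  0.    ,  1.    ]])}
```

View pics/a_scene.png

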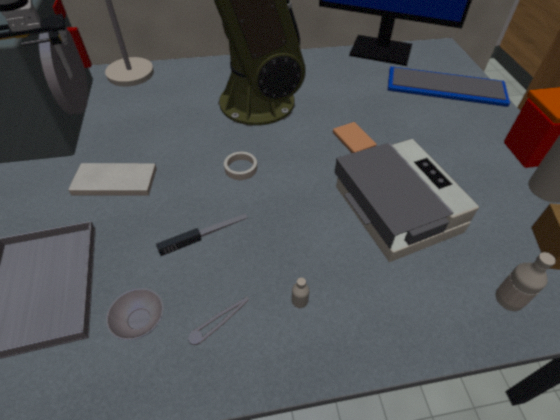

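View pics/a_top.png

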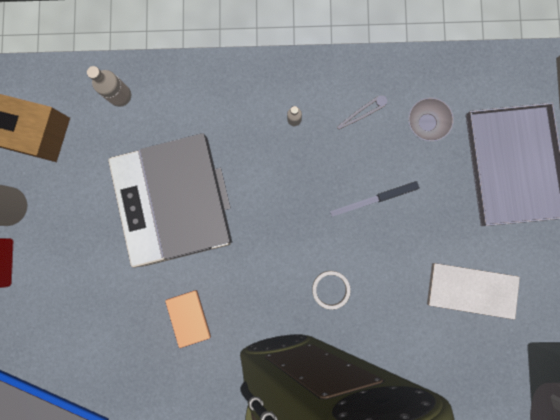

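View pics/a_wrist.png

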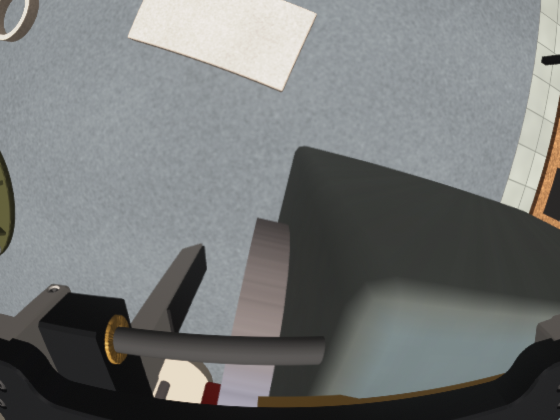

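```bash
cat > h.py <<'E'
from station import ctrl
import cv2,numpy as np
np.set_printoptions(precision=4,suppress=True)
from scipy.spatial.transform import Rotation as Ro
def ray(n,p):
    m=ctrl.camera_model(n);K=m["mtx"];R=m["R"];t=m["t"]
    d=R.T@np.linalg.inv(K)@np.array([p[0],p[1],1.]);return -R.T@t,d
def onz(n,p,z):
    c,d=ray(n,p);return c+d*(z-c[2])/d[2]
def proj(n,X):
    m=ctrl.camera_model(n);c=np.atleast_2d(X)@m["R"].T+m["t"];u=c@m["mtx"].T;return u[:,:2]/u[:,2:]
def tri(p1,p2,n1="scene",n2="top"):
    c1,d1=ray(n1,p1);c2,d2=ray(n2,p2)
    s=np.linalg.lstsq(np.c_[d1,-d2],c2-c1,rcond=None)[0];a=c1+s[0]*d1;b=c2+s[1]*d2
    return (a+b)/2,np.linalg.norm(a-b)
def crop(img,x0,y0,w,h,s,f):
    c=img[y0:y0+h,x0:x0+w];cv2.imwrite(f,cv2.resize(c,None,fx=s,fy=s,interpolation=cv2.INTER_CUBIC))
E
python3 - <<'E'
from h import *
t=cv2.imread("pics/a_top.png");s=cv2.imread("pics/a_scene.png")
crop(t,325,170,100,60,8,"pics/b1.png");crop(t,100,125,140,150,4,"pics/b2.png")
crop(s,150,205,105,55,7,"pics/b3.png");crop(s,325,130,155,125,5,"pics/b4.png")
for p in [(418,185),(378,200)]: print(onz("top",p,.03))
print(onz("top",(333,213),.015))
E
```

```text
[ 0.5524 -0.2978  0.03  ]
[ 0.5179 -0.2015  0.03  ]
[ 0.4894 -0.0948  0.015 ]
```

View pics/b1.png

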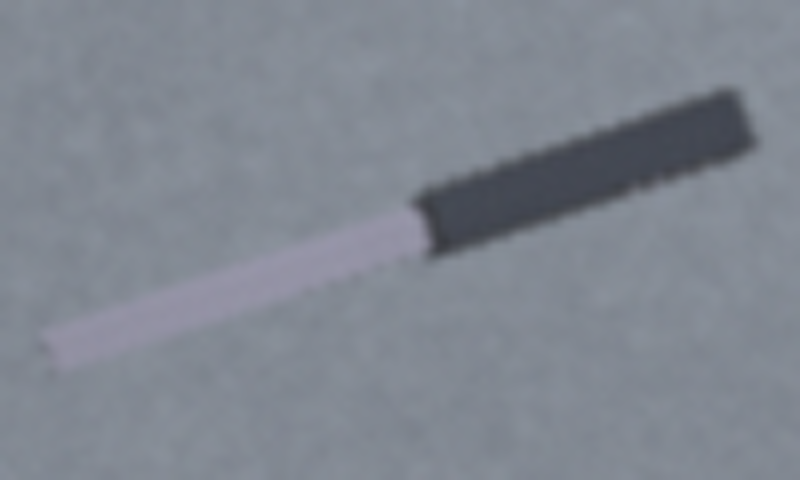

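View pics/b2.png

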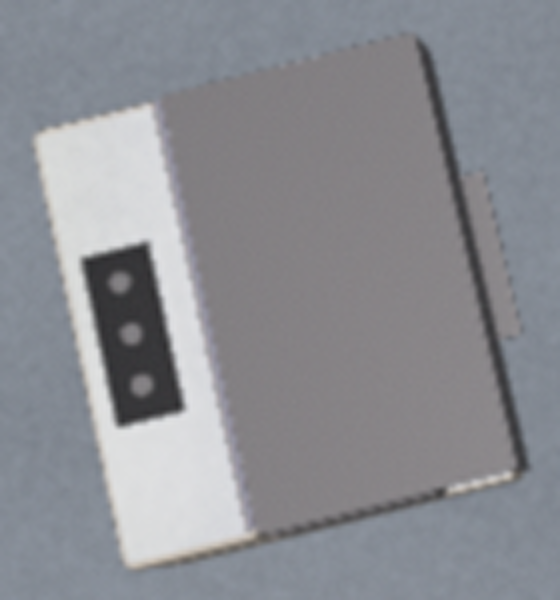

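View pics/b3.png

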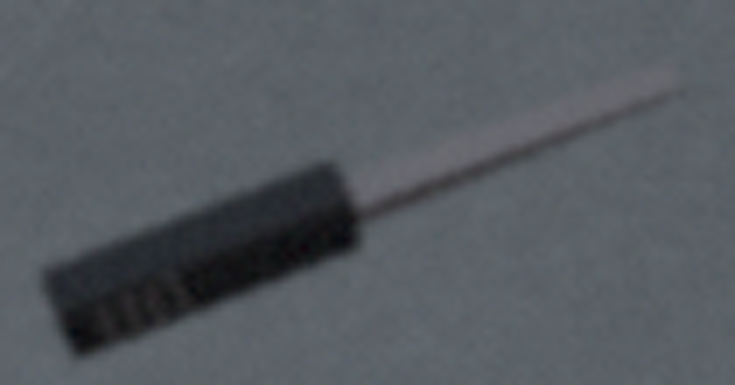

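View pics/b4.png

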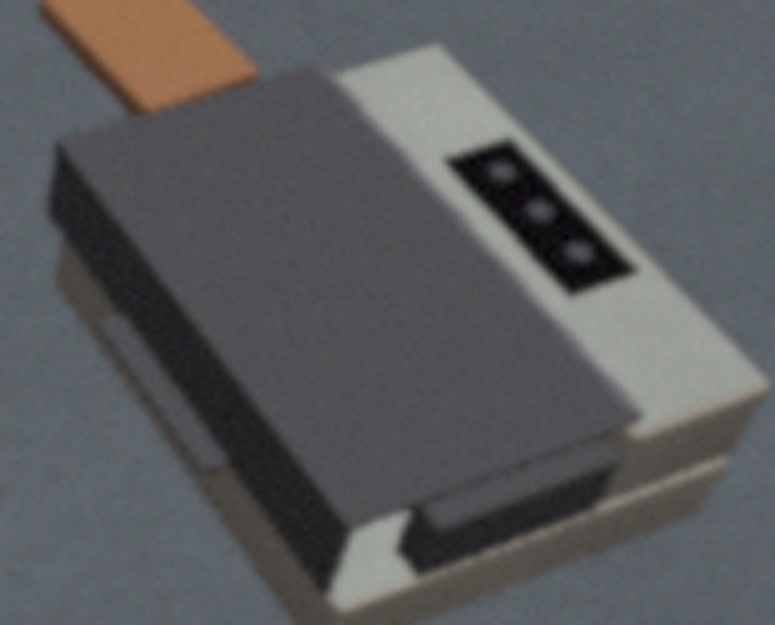

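```bash
cat > fit.py <<'E'
from h import *
from scipy.optimize import least_squares
def fit(obs,x0):
    def f(p):
        r=[]
        c,s=np.cos(p[2]),np.sin(p[2])
        for n,u,l in obs:
            l=np.array(l)/1000; X=[p[0]+c*l[0]-s*l[1],p[1]+s*l[0]+c*l[1],l[2]]
            r+=list(proj(n,X)[0]-u)
        return np.array(r)
    q=least_squares(f,x0,loss="soft_l1");return q.x,f(q.x).reshape(-1,2)
T=lambda x,y:(np.array([x,y])-3.5)/8+[325,170]
S=lambda x,y:(np.array([x,y])-3)/7+[150,205]
g=[("top",T(735,90),(-50,-10,30)),("top",T(757,145),(-50,10,30)),("top",T(415,195),(50,-10,30)),("top",T(433,255),(50,10,30)),("top",T(45,340),(170,-7,16)),("top",T(60,372),(170,7,16)),
("scene",S(45,270),(-50,10,30)),("scene",S(335,162),(50,10,30)),("scene",S(78,355),(-50,-10,0)),("scene",S(358,245),(50,-10,0)),("scene",S(670,65),(170,7,16)),("scene",S(685,90),(170,-7,14))]
print(fit(g,[.53,-.25,1.7]))
T=lambda x,y:(np.array([x,y])-1.5)/4+[100,125]
S=lambda x,y:(np.array([x,y])-2)/5+[325,130]
s=[("top",T(38,133),(110,-130,100)),("top",T(127,568),(110,130,100)),("top",T(487,170),(-136,-50,64)),("top",T(522,338),(-136,50,64)),
("scene",S(105,318),(-136,50,64)),("scene",S(210,470),(-136,-50,64)),("scene",S(435,43),(110,130,100)),("scene",S(768,383),(110,-130,100))]
print(fit(s,[.53,.3,1.7]))
for k in("top","scene"):
  print(fit([a for a in g if a[0]==k],[.53,-.25,1.7])[0],fit([a for a in s if a[0]==k],[.53,.3,1.7])[0])
E
python3 fit.py
```

```text
(array([ 0.539 , -0.2493,  1.8784]), array([[-0.2705, -0.4403],
       [-0.1306,  0.5357],
       [ 0.12  , -0.3583],
       [ 0.6852,  0.0166],
       [-1.2002, -0.9948],
       [-1.1921,  0.4677],
       [-1.3408, -0.4901],
       [-0.4345, -1.3007],
       [-0.4259,  1.3157],
       [ 1.1912,  0.5112],
       [-0.3373, -1.001 ],
       [-0.0787, -0.1254]]))
(array([0.5186, 0.2913, 1.7971]), array([[-1.7962, -1.0187],
       [-1.0921,  0.9069],
       [-0.2222,  0.1885],
       [ 0.5953, -0.8241],
       [-3.2456,  0.3179],
       [-3.044 ,  0.066 ],
       [-0.1709, -1.1847],
       [ 0.856 ,  0.0195]]))
[ 0.539  -0.25    1.8866] [0.5181 0.2898 1.7967]
[ 0.5392 -0.2488  1.8713] [0.519  0.2953 1.8062]
```

```bash
cat >> h.py <<'E'
def plan(tp,tyaw,n,g,start=None,rnd=2):
    """n rows from measured pose to tool-down target pos/yaw; prints rows (tool units)"""
    o=ctrl.get_obs()
    p=np.array(o["ee_pos"]);R=Ro.from_euler("xyz",o["orientation"])
    if start is not None: p=np.array(start[0]);R=Ro.from_euler("xyz",start[1])
    tR=Ro.from_euler("xyz",[np.pi,0,tyaw]) if np.isscalar(tyaw) else Ro.from_euler("xyz",tyaw)
    p0=p.copy();rows=[]
    dr=(R.inv()*tR).as_rotvec()
    R0=R
    for i in range(1,n+1):
        w=np.array(p0)+(np.array(tp)-p0)*i/n
        s=np.round(R.inv().apply(w-p)/.03,rnd)
        Rt=R0*Ro.from_rotvec(dr*i/n)
        t=np.round((R.inv()*Rt).as_rotvec()/np.radians(8),rnd)
        p=p+R.apply(s*.03);R=R*Ro.from_rotvec(t*np.radians(8))
        rows.append([float(v)+0. for v in s]+[float(v)+0. for v in t]+[g])
    for k in range(0,n,10): print("[",",\n".join(str(r) for r in rows[k:k+10]),"]")
    print("end",p,R.as_euler("xyz"),"maxabs",np.abs(np.array(rows)[:,:6]).max())
E
python3 - <<'E'
from h import *
plan([.5344,-.2352,.15],.309,20,1)
E
```

```text
[ [-0.33, -0.78, 0.12, 0.0, 0.0, -0.59, 1],
[-0.27, -0.8, 0.12, 0.0, 0.0, -0.59, 1],
[-0.2, -0.82, 0.12, 0.0, 0.0, -0.59, 1],
[-0.13, -0.83, 0.12, 0.0, 0.0, -0.59, 1],
[-0.06, -0.85, 0.12, 0.0, 0.0, -0.59, 1],
[0.01, -0.84, 0.12, 0.0, 0.0, -0.59, 1],
[0.08, -0.84, 0.12, 0.0, 0.0, -0.59, 1],
[0.14, -0.83, 0.12, 0.0, 0.0, -0.59, 1],
[0.22, -0.82, 0.12, 0.0, 0.0, -0.59, 1],
[0.28, -0.8, 0.12, 0.0, 0.0, -0.59, 1] ]
[ [0.35, -0.77, 0.12, 0.0, 0.0, -0.6, 1],
[0.4, -0.74, 0.12, 0.0, 0.0, -0.59, 1],
[0.47, -0.7, 0.13, 0.0, 0.0, -0.59, 1],
[0.53, -0.66, 0.12, 0.0, 0.0, -0.59, 1],
[0.57, -0.62, 0.12, 0.0, 0.0, -0.59, 1],
[0.63, -0.57, 0.12, -0.01, 0.0, -0.59, 1],
[0.67, -0.51, 0.12, 0.0, 0.0, -0.59, 1],
[0.71, -0.46, 0.12, 0.0, 0.0, -0.59, 1],
[0.75, -0.4, 0.12, 0.0, 0.0, -0.59, 1],
[0.77, -0.33, 0.12, 0.0, 0.0, -0.59, 1] ]
end [ 0.5343 -0.2352  0.1499] [3.1411 0.0004 0.309 ] maxabs 0.85
```

>>> send_rows(increments=[[-0.33,-0.78,0.12,0,0,-0.59,1],[-0.27,-0.8,0.12,0,0,-0.59,1],[-0.2,-0.82,0.12,0,0,-0.59,1],[-0.13,-0.83,0.12,0,0,-0.59,1],[-0.06,-0.85,0.12,0,0,-0.59,1],[0.01,-0.84,0.12,0,0,-0.59,1],[0.08,-0.84,0.12,0,0,-0.59,1],[0.14,-0.83,0.12,0,0,-0.59,1],[0.22,-0.82,0.12,0,0,-0.59,1],[0.28,-0.8,0.12,0,0,-0.59,1]])

```text
time: 1.15
ee_pos: [0.3309, -0.3846, 0.1862]
orientation: [-3.141, 0.0, -0.513]
contact_force: [0.8, -0.3, -1.0]
gripper_width: 0.094
```

>>> send_rows(increments=[[0.35,-0.77,0.12,0,0,-0.6,1],[0.4,-0.74,0.12,0,0,-0.59,1],[0.47,-0.7,0.13,0,0,-0.59,1],[0.53,-0.66,0.12,0,0,-0.59,1],[0.57,-0.62,0.12,0,0,-0.59,1],[0.63,-0.57,0.12,0,0,-0.59,1],[0.67,-0.51,0.12,0,0,-0.59,1],[0.71,-0.46,0.12,0,0,-0.59,1],[0.75,-0.4,0.12,0,0,-0.59,1],[0.77,-0.33,0.12,0,0,-0.59,1]])

```text
time: 2.15
ee_pos: [0.535, -0.2347, 0.1497]
orientation: [-3.141, 0.0, 0.312]
contact_force: [0.1, -0.2, -0.2]
gripper_width: 0.094
```

```bash
python3 - <<'E'
from h import *
o=ctrl.get_obs();print(o["time"],o["ee_pos"],o["orientation"],o["q"])
im=ctrl.read_camera("wrist");cv2.imwrite("pics/c1.png",im[:,:,::-1])
im=ctrl.read_camera("scene");cv2.imwrite("pics/c2.png",im[:,:,::-1])
E
```

```text
2.15 [ 0.535  -0.2347  0.1497] [-3.1412  0.0004  0.3124] [-0.476   0.4419  1.5021  0.      1.198  -0.7885]
```

View pics/c1.png

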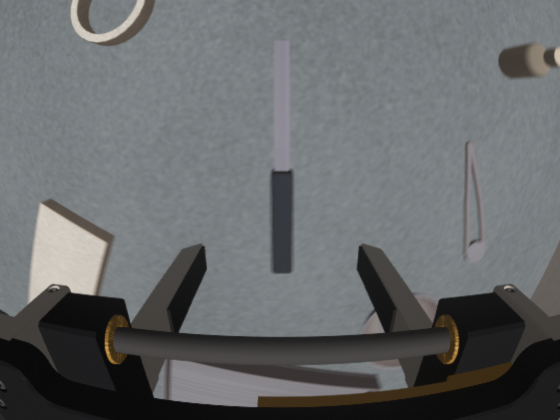

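View pics/c2.png

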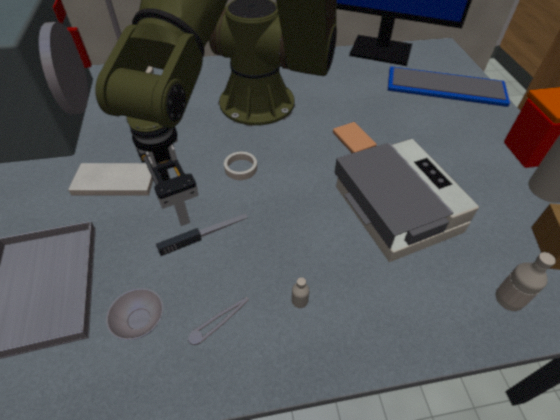

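```bash
cat >> h.py <<'E'
def wray(px,pos,ori):
    m=ctrl.camera_model("wrist");K=m["mtx"];d=np.array([(px[0]-K[0,2])/K[0,0],(px[1]-K[1,2])/K[1,1]])
    th=np.linalg.norm(d);v=np.r_[d/th*np.sin(th),np.cos(th)] if th>0 else np.array([0,0,1.])
    T=m["tool_from_camera"];R=Ro.from_euler("xyz",ori)
    return R.apply(T[:3,3])+pos,R.apply(T[:3,:3]@v)
def wonz(px,z,pos,ori):
    c,d=wray(px,pos,ori);return c+d*(z-c[2])/d[2]
E
python3 - <<'E'
from h import *
o=[.5350,-.2347,.1497],[-3.1412,.0004,.3124]
P=lambda px,z:wonz(px,z,*o)
r=[P(p,.03) for p in [(273,171),(292,171),(273,272.5),(292,272.5)]]
t=P((281.5,41),.016)
for a in r+[t]:print(a)
f=(r[0]+r[1])/2;b=(r[2]+r[3])/2
for a,c in((b,f),(b,t)): 
  d=c-a;print(np.linalg.norm(d[:2]),np.arctan2(d[1],d[0]))
print((f+b)/2)
E
```

```text
[ 0.5174 -0.2028  0.03  ]
[ 0.5332 -0.1976  0.03  ]
[ 0.5472 -0.2976  0.03  ]
[ 0.5648 -0.2919  0.03  ]
[ 0.4883 -0.0887  0.016 ]
0.09937657469141692 1.8848137425138884
0.2168568183128644 1.8882595801589337
[ 0.5407 -0.2475  0.03  ]
```

>>> send_rows(increments=[[0,-0.03,0.5,0,0,0,1],[0,0,0.6,0,0,0,1],[0,0,0.7,0,0,0,1],[0,0,0.7,0,0,0,1],[0,0,0.7,0,0,0,1],[0,0,0.6,0,0,0,1],[0,0,0.4,0,0,0,1],[0,0,0.15,0,0,0,1],[0,0,0,0,0,0,0],[0,0,0,0,0,0,-0.5]], newtons=55)

```text
time: 3.25
ee_pos: [0.5344, -0.2349, 0.0204]
orientation: [3.141, -0.001, 0.309]
contact_force: [-0.7, -0.7, 0.2]
gripper_width: 0.0813
```

>>> send_rows(increments=[[0,0,0,0,0,0,-1],[0,0,0,0,0,0,-1],[0,0,0,0,0,0,-1],[0,0,0,0,0,0,-1],[0,0,0,0,0,0,-1],[0,0,0,0,0,0,-1],[0,0,0,0,0,0,-1],[0,0,0,0,0,0,-1],[0,0,0,0,0,0,-1],[0,0,0,0,0,0,-1]], newtons=55)

```text
time: 4.25
ee_pos: [0.534, -0.2346, 0.0196]
orientation: [-3.142, 0.0, 0.309]
contact_force: [-0.0, 0.4, -0.1]
gripper_width: 0.0197
```

```bash
python3 - <<'E'
from h import *
o=ctrl.get_obs();print(o["time"],o["ee_pos"],o["orientation"],o["q"],o["gripper_width"],o["contact_force"])
im=ctrl.read_camera("wrist");cv2.imwrite("pics/d1.png",im[:,:,::-1])
E
```

```text
4.25 [ 0.534  -0.2346  0.0196] [-3.1415  0.0001  0.309 ] [-0.4767  0.6112  1.5855  0.      0.9449 -0.7857] 0.019668932661793294 [-0.0145  0.4247 -0.0733]
```

View pics/d1.png

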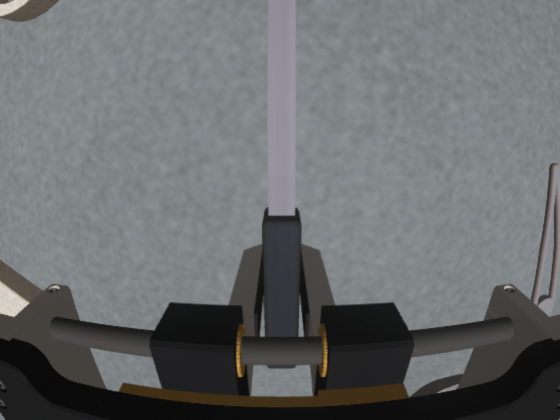

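```bash
python3 - <<'E'
from h import *
print(tri((301,281),(294,107)),onz("scene",(301,304),0))
print(wonz((282,211),.03,[ 0.534,-0.2346,0.0196],[-3.1415,.0001,.309]))
plan([.534,-.2346,.10],.309,5,-1)
plan([.589,-.016,.15],.226,10,-1,start=([.534,-.2346,.10],[np.pi,0,.309]))
E
```

```text
(array([ 0.7315, -0.0039,  0.0907]), np.float64(0.0002291721443542898)) [ 0.7353 -0.0008  0.    ]
[ 0.5229 -0.1974  0.03  ]
[ [0.0, 0.0, -0.54, 0.0, 0.0, 0.0, -1],
[0.0, 0.0, -0.53, 0.0, 0.0, 0.0, -1],
[0.0, 0.0, -0.54, 0.0, 0.0, 0.0, -1],
[0.0, 0.0, -0.53, 0.0, 0.0, 0.0, -1],
[0.0, 0.0, -0.54, 0.0, 0.0, 0.0, -1] ]
end [ 0.534  -0.2346  0.1   ] [3.1416 0.0001 0.309 ] maxabs 0.54
[ [0.4, -0.64, -0.17, 0.0, 0.0, 0.06, -1],
[0.39, -0.64, -0.16, 0.0, 0.0, 0.06, -1],
[0.38, -0.64, -0.17, 0.0, 0.0, 0.06, -1],
[0.38, -0.65, -0.17, 0.0, 0.0, 0.06, -1],
[0.38, -0.65, -0.16, 0.0, 0.0, 0.06, -1],
[0.37, -0.66, -0.17, 0.0, 0.0, 0.06, -1],
[0.36, -0.66, -0.17, 0.0, 0.0, 0.06, -1],
[0.36, -0.66, -0.16, 0.0, 0.0, 0.06, -1],
[0.35, -0.66, -0.17, 0.0, 0.0, 0.05, -1],
[0.35, -0.67, -0.17, 0.0, 0.0, 0.06, -1] ]
end [ 0.589  -0.0159  0.1501] [3.1416 0.     0.2266] maxabs 0.67
```

>>> send_rows(increments=[[0,0,-0.2,0,0,0,-1],[0,0,-0.4,0,0,0,-1],[0,0,-0.54,0,0,0,-1],[0,0,-0.54,0,0,0,-1],[0,0,-0.5,0,0,0,-1],[0,0,-0.5,0,0,0,-1],[0.2,-0.32,-0.17,0,0,0.06,-1],[0.39,-0.64,-0.16,0,0,0.06,-1],[0.38,-0.64,-0.17,0,0,0.06,-1],[0.38,-0.65,-0.17,0,0,0.06,-1]], newtons=60)

```text
time: 5.3
ee_pos: [0.5532, -0.1567, 0.1202]
orientation: [-3.141, 0.0, 0.275]
contact_force: [0.8, 0.1, -0.4]
gripper_width: 0.0193
```

>>> send_rows(increments=[[0.38,-0.65,-0.16,0,0,0.06,-1],[0.37,-0.66,-0.17,0,0,0.06,-1],[0.36,-0.66,-0.17,0,0,0.06,-1],[0.36,-0.66,-0.16,0,0,0.06,-1],[0.35,-0.66,-0.17,0,0,0.05,-1],[0.35,-0.67,-0.17,0,0,0.06,-1],[0.2,-0.32,0,0,0,0,-1],[0,0,0,0,0,0,-1],[0,0,0,0,0,0,-1],[0,0,0,0,0,0,-1]])

```text
time: 6.3
ee_pos: [0.5896, -0.017, 0.1498]
orientation: [-3.142, 0.001, 0.226]
contact_force: [-0.4, 0.2, -1.8]
gripper_width: 0.0197
```

```bash
python3 - <<'E'
from h import *
o=ctrl.get_obs();print(o["time"],o["ee_pos"],o["orientation"],o["gripper_width"],o["contact_force"],o["torque"])
im=ctrl.read_camera("wrist");cv2.imwrite("pics/e1.png",im[:,:,::-1])
for n in("scene","top"):
  im=ctrl.read_camera(n);cv2.imwrite(f"pics/e_{n}.png",im[:,:,::-1])
crop(cv2.imread("pics/e_scene.png"),200,100,280,180,2.8,"pics/e2.png")
crop(cv2.imread("pics/e_top.png"),100,100,260,180,3,"pics/e3.png")
E
```

```text
6.3 [ 0.5896 -0.017   0.1498] [-3.1415  0.0007  0.2258] 0.019713173371011517 [-0.3737  0.2009 -1.7833] [-0.0083 -0.0851  0.0554]
```

View pics/e1.png

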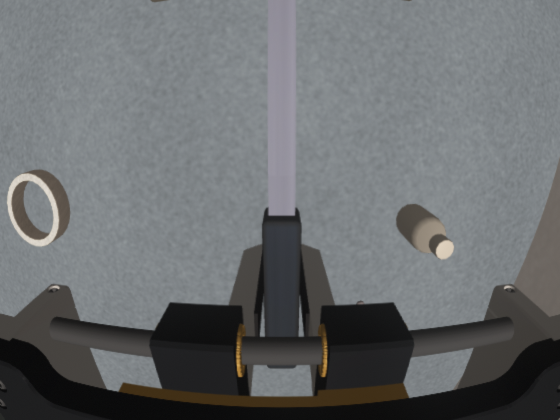

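View pics/e2.png

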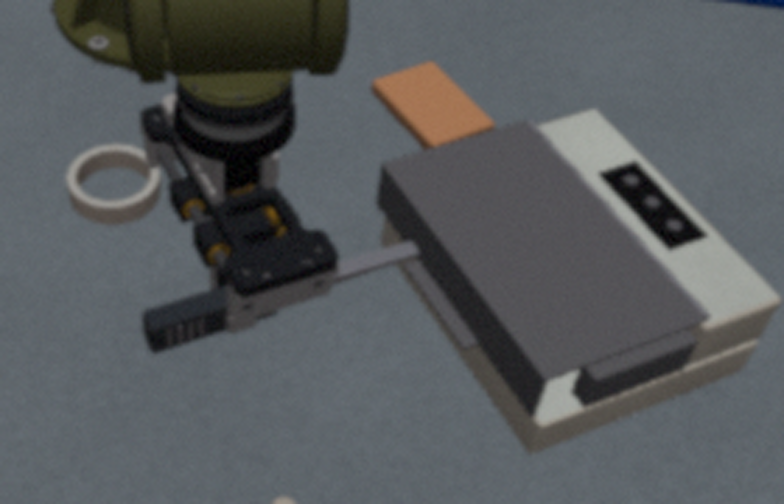

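View pics/e3.png

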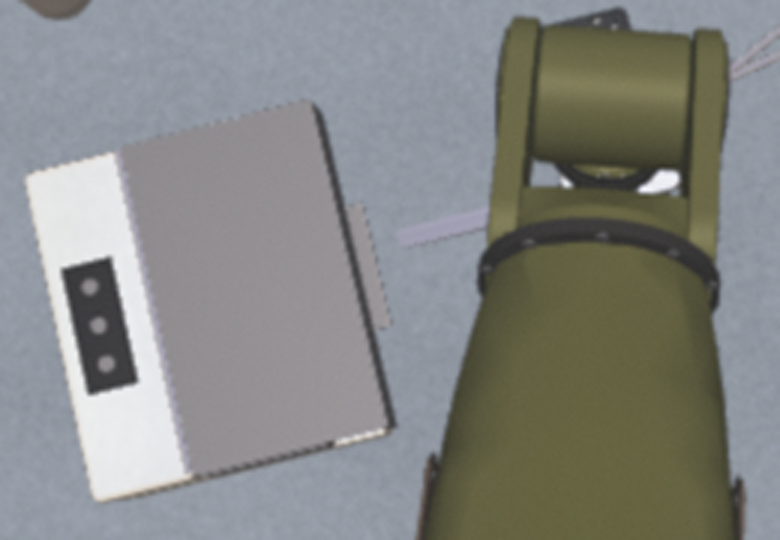

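```bash
python3 - <<'E'
from h import *
S=lambda x,y:(np.array([x,y])-.9)/2.8+[200,100]
T=lambda x,y:(np.array([x,y])-1)/3+[100,100]
print(tri(S(417,250),T(400,240)))
X=np.array([0.5896,-0.017,.1498-.0046]);u=np.array([-np.sin(.2258),np.cos(.2258),0])
print(X+.155*u,proj("scene",X+.155*u),S(417,250),proj("top",X+.155*u),T(400,240))
crop(cv2.imread("pics/e_scene.png"),320,160,80,60,10,"pics/e4.png")
crop(cv2.imread("pics/e_top.png"),200,155,80,60,10,"pics/e5.png")
E
```

```text
(array([0.5567, 0.1337, 0.142 ]), np.float64(0.00440476719045137))
[0.5549 0.1341 0.1452] [[347.7013 187.4116]] [348.6071 188.9643] [[231.6561 180.0074]] [233.     179.6667]
```

View pics/e4.png

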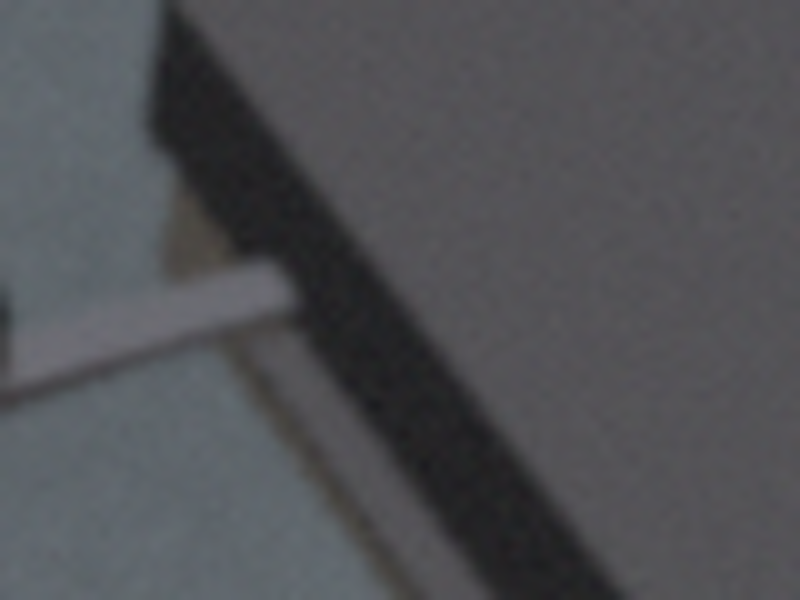

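View pics/e5.png

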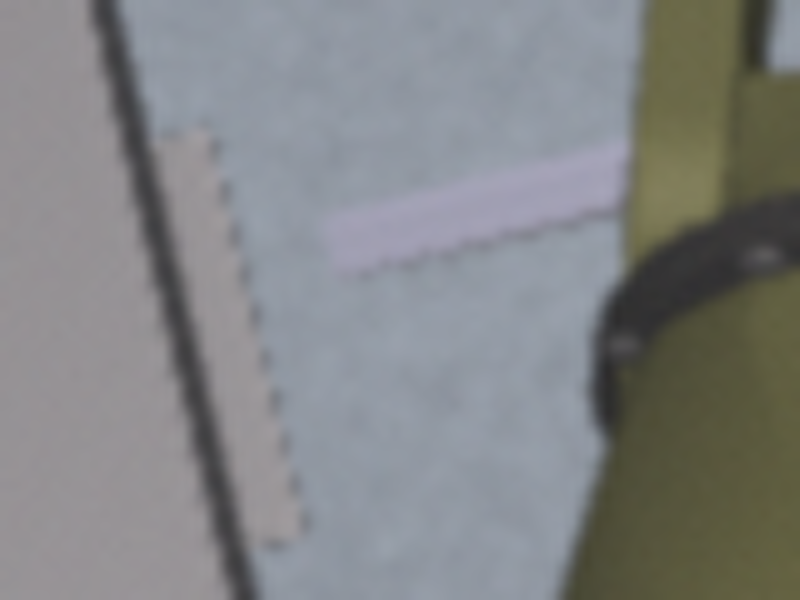

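```bash
python3 - <<'E'
from h import *
u=np.array([np.cos(1.797),np.sin(1.797)]);v=np.array([-u[1],u[0]])
c=np.array([.5185,.291])
def loc(P): d=P[:2]-c; return d@u*1e3,d@v*1e3
for p in [(345.6,193.2),(366.6,223.6)]:
  for b in ((0,0),(.6,.2)): P=onz("scene",np.array(p)-b,.064);print("scene",P,loc(P))
T=lambda x,y:(np.array([x,y])-4.5)/10+[200,155]
for p in [(208,128),(303,535)]:
  for b in ((0,0),(1.6,-.7)): P=onz("top",T(*p)-b,.064);print("top",P,loc(P))
im=cv2.imread("pics/a_scene.png");crop(im,335,165,50,75,8,"pics/f.png")
E
```

```text
scene [0.5007 0.1556 0.064 ] (np.float64(-127.97718022293813), np.float64(47.67941355453081))
scene [0.4999 0.1543 0.064 ] (np.float64(-129.00324192475344), np.float64(48.81670095121822))
scene [0.5989 0.1769 0.064 ] (np.float64(-129.25061021476697), np.float64(-52.72308755078426))
scene [0.5981 0.1757 0.064 ] (np.float64(-130.21262618358486), np.float64(-51.696172045918736))
top [0.5978 0.1719 0.064 ] (np.float64(-133.86967712412522), np.float64(-50.578305703259396))
top [0.5962 0.1757 0.064 ] (np.float64(-129.8118284953824), np.float64(-49.867348683989526))
top [0.501  0.1496 0.064 ] (np.float64(-133.8962011999166), np.float64(48.73565638178971))
top [0.4995 0.1533 0.064 ] (np.float64(-129.87648527982572), np.float64(49.43683355290204))
```

View pics/f.png

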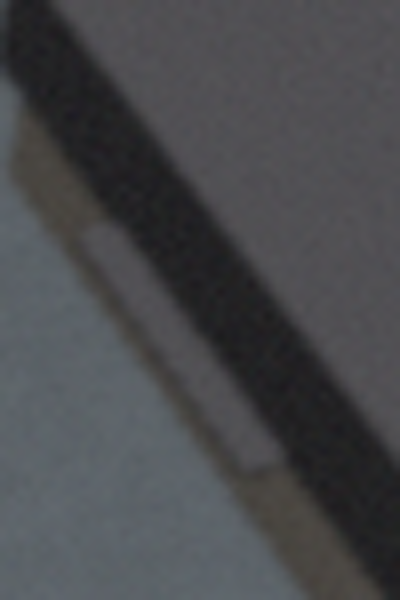

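>>> send_rows(increments=[[0,0,0.3,0,0,0.02,-1],[0,0,0.5,0,0,0,-1],[0,0,0.6,0,0,0,-1],[0,0,0.6,0,0,0,-1],[0,0,0.6,0,0,0,-1],[0,0,0.4,0,0,0,-1],[0,0,0.09,0,0,0,-1],[0,0,0,0,0,0,-1],[0,0,0,0,0,0,-1],[0,0,0,0,0,0,-1]])

```text
time: 7.45
ee_pos: [0.5903, -0.0162, 0.0582]
orientation: [3.141, -0.001, 0.224]
contact_force: [0.6, -0.1, -1.6]
gripper_width: 0.0195
```

```bash
python3 - <<'E'
from h import *
o=ctrl.get_obs();print(o["time"],o["ee_pos"],o["orientation"],o["gripper_width"],o["contact_force"],o["torque"])
for n in("scene","top"):
  im=ctrl.read_camera(n);cv2.imwrite(f"pics/g_{n}.png",im[:,:,::-1])
crop(cv2.imread("pics/g_scene.png"),300,160,80,70,8,"pics/g4.png")
crop(cv2.imread("pics/g_top.png"),200,155,80,60,8,"pics/g5.png")
X=np.array(o["ee_pos"])-[0,0,.0046]+.155*np.array([-.2214,.9752,0]);print(X,proj("scene",X),proj("top",X))
E
```

```text
7.45 [ 0.5903 -0.0162  0.0582] [ 3.1412 -0.0013  0.2238] 0.019485861235131338 [ 0.5977 -0.0807 -1.5676] [ 0.0145 -0.1447 -0.0045]
[0.556  0.135  0.0536] [[343.0695 214.4932]] [[236.551  185.2302]]
```

View pics/g4.png

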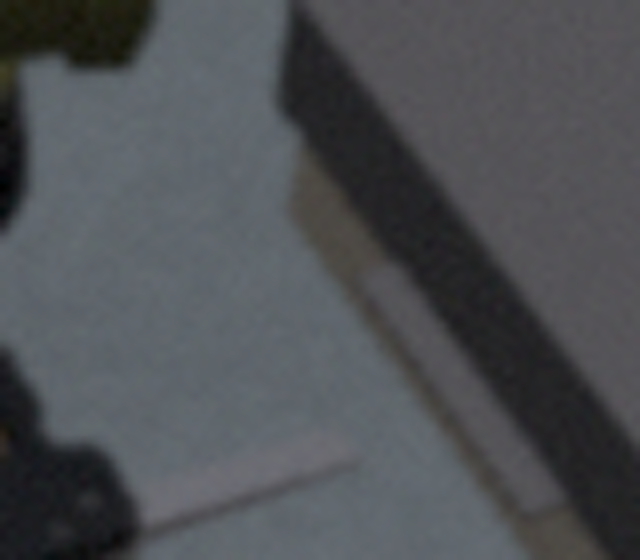

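View pics/g5.png

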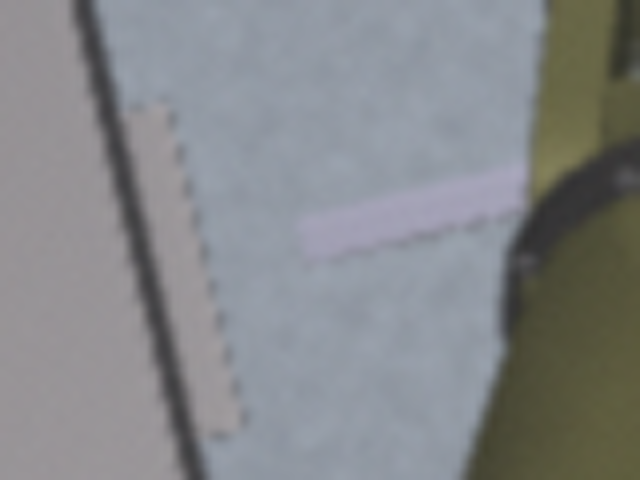

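>>> send_rows(increments=[[0,-0.1,0.03,0,0,0,-1],[0,-0.2,0,0,0,0,-1],[0,-0.2,0,0,0,0,-1],[0,-0.2,0,0,0,0,-1],[0,-0.2,0,0,0,0,-1],[0,-0.2,0,0,0,0,-1],[0,-0.2,0,0,0,0,-1],[0,-0.07,0,0,0,0,-1],[0,0,0,0,0,0,-1],[0,0,0,0,0,0,-1]])

```text
time: 8.55
ee_pos: [0.5809, 0.0238, 0.0565]
orientation: [3.142, -0.0, 0.224]
contact_force: [0.1, 0.6, -1.1]
gripper_width: 0.0196
```

```bash
python3 - <<'E'
from h import *
o=ctrl.get_obs();print(o["time"],o["ee_pos"],o["orientation"],o["gripper_width"],o["contact_force"],o["torque"])
for n in("scene","top"):
  im=ctrl.read_camera(n);cv2.imwrite(f"pics/i_{n}.png",im[:,:,::-1])
a=cv2.resize(cv2.imread("pics/i_scene.png")[160:230,300:380],None,fx=5,fy=5,interpolation=2)
b=cv2.resize(cv2.imread("pics/i_top.png")[155:225,200:280],None,fx=5,fy=5,interpolation=2)
cv2.imwrite("pics/i.png",np.hstack([a,b]))
E
```

```text
8.55 [0.5809 0.0238 0.0565] [ 3.1415 -0.      0.2238] 0.019557823335700716 [ 0.069   0.5688 -1.0595] [-0.0209 -0.0902 -0.0244]
```

View pics/i.png

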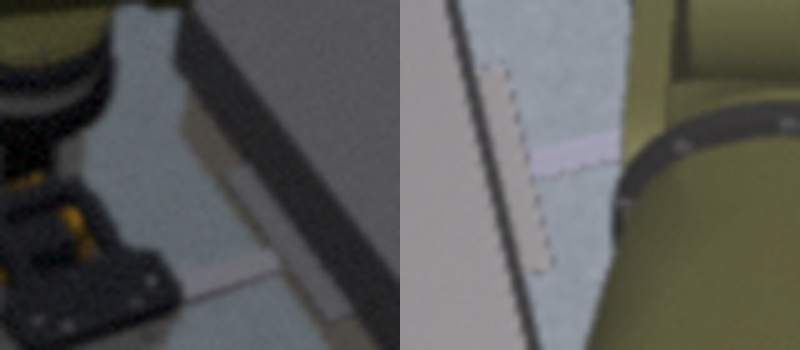

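```bash
python3 - <<'E'
import numpy as np
th=np.r_[0,np.cumsum([3]+[4.5]*17+[4,2])];t=np.radians(th)
x=30-155.6*np.cos(t)-47*np.sin(t);z=107+155.6*np.sin(t)-47*np.cos(t)+3.35
X=np.r_[-125.6,x];Z=np.r_[56.5,z]
ax=az=0;cx,cz=X[0],Z[0]
for i in range(1,len(X)):
  a=round(-(X[i]-cx)/30,2);b=round(-(Z[i]-cz)/30,2);cx-=30*a;cz-=30*b
  print(i,th[i-1],[0,a,b,0,0,0,-1])
print(cx,cz)
E
```

```text
1 0.0 [0, np.float64(-0.0), np.float64(-0.23), 0, 0, 0, -1]
2 3.0 [0, np.float64(0.07), np.float64(-0.27), 0, 0, 0, -1]
3 7.5 [0, np.float64(0.09), np.float64(-0.42), 0, 0, 0, -1]
4 12.0 [0, np.float64(0.05), np.float64(-0.42), 0, 0, 0, -1]
5 16.5 [0, np.float64(0.02), np.float64(-0.43), 0, 0, 0, -1]
6 21.0 [0, np.float64(-0.01), np.float64(-0.42), 0, 0, 0, -1]
7 25.5 [0, np.float64(-0.05), np.float64(-0.42), 0, 0, 0, -1]
8 30.0 [0, np.float64(-0.08), np.float64(-0.42), 0, 0, 0, -1]
9 34.5 [0, np.float64(-0.11), np.float64(-0.41), 0, 0, 0, -1]
10 39.0 [0, np.float64(-0.15), np.float64(-0.4), 0, 0, 0, -1]
11 43.5 [0, np.float64(-0.18), np.float64(-0.39), 0, 0, 0, -1]
12 48.0 [0, np.float64(-0.2), np.float64(-0.37), 0, 0, 0, -1]
13 52.5 [0, np.float64(-0.24), np.float64(-0.36), 0, 0, 0, -1]
14 57.0 [0, np.float64(-0.26), np.float64(-0.33), 0, 0, 0, -1]
15 61.5 [0, np.float64(-0.28), np.float64(-0.32), 0, 0, 0, -1]
16 66.0 [0, np.float64(-0.32), np.float64(-0.29), 0, 0, 0, -1]
17 70.5 [0, np.float64(-0.33), np.float64(-0.26), 0, 0, 0, -1]
18 75.0 [0, np.float64(-0.35), np.float64(-0.24), 0, 0, 0, -1]
19 79.5 [0, np.float64(-0.37), np.float64(-0.21), 0, 0, 0, -1]
20 83.5 [0, np.float64(-0.34), np.float64(-0.16), 0, 0, 0, -1]
21 85.5 [0, np.float64(-0.18), np.float64(-0.07), 0, 0, 0, -1]
-28.999999999999943 261.7
```

>>> send_rows(increments=[[0,0,-0.23,0,0,0,-1],[0,0.07,-0.27,0,0,0,-1],[0,0.09,-0.42,0,0,0,-1],[0,0.05,-0.42,0,0,0,-1],[0,0.02,-0.43,0,0,0,-1],[0,-0.01,-0.42,0,0,0,-1],[0,-0.05,-0.42,0,0,0,-1],[0,-0.08,-0.42,0,0,0,-1],[0,0,0,0,0,0,-1],[0,0,0,0,0,0,-1]])

```text
time: 9.65
ee_pos: [0.5814, 0.0215, 0.1475]
orientation: [-3.141, -0.0, 0.224]
contact_force: [0.6, 0.0, -1.3]
gripper_width: 0.0197
```

```bash
python3 - <<'E'
from h import *
o=ctrl.get_obs();print(o["time"],o["ee_pos"],o["orientation"],o["gripper_width"],o["contact_force"],o["torque"])
for n in("scene","top"):
  im=ctrl.read_camera(n);cv2.imwrite(f"pics/j_{n}.png",im[:,:,::-1])
a=cv2.resize(cv2.imread("pics/j_scene.png")[100:240,280:440],None,fx=2.5,fy=2.5,interpolation=2)
b=cv2.resize(cv2.imread("pics/j_top.png")[115:255,120:280],None,fx=2.5,fy=2.5,interpolation=2)
cv2.imwrite("pics/j.png",np.hstack([a,b]))
E
```

```text
9.65 [0.5814 0.0215 0.1475] [-3.1415 -0.0003  0.2239] 0.019689288466925407 [ 0.621   0.0481 -1.2693] [-0.0587 -0.0507  0.0467]
```

View pics/j.png

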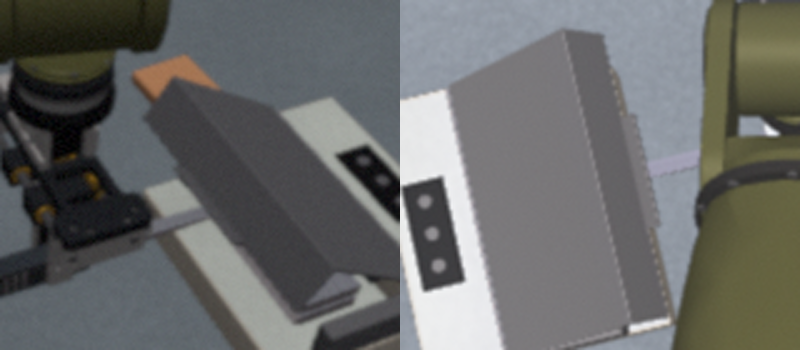

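>>> send_rows(increments=[[0,-0.11,-0.41,0,0,0,-1],[0,-0.15,-0.4,0,0,0,-1],[0,-0.18,-0.39,0,0,0,-1],[0,-0.2,-0.37,0,0,0,-1],[0,-0.24,-0.36,0,0,0,-1],[0,-0.26,-0.33,0,0,0,-1],[0,-0.28,-0.32,0,0,0,-1],[0,-0.32,-0.29,0,0,0,-1],[0,-0.33,-0.26,0,0,0,-1],[0,0,0,0,0,0,-1]])

```text
time: 10.75
ee_pos: [0.5677, 0.0832, 0.2426]
orientation: [-3.142, -0.002, 0.225]
contact_force: [-0.5, -0.1, -1.7]
gripper_width: 0.0195
```

```bash
python3 - <<'E'
from h import *
o=ctrl.get_obs();print(o["time"],o["ee_pos"],o["orientation"],o["gripper_width"],o["contact_force"],o["torque"])
for n in("scene","top"):
  im=ctrl.read_camera(n);cv2.imwrite(f"pics/k_{n}.png",im[:,:,::-1])
a=cv2.resize(cv2.imread("pics/k_scene.png")[80:220,290:450],None,fx=2.5,fy=2.5,interpolation=2)
b=cv2.resize(cv2.imread("pics/k_top.png")[115:255,120:280],None,fx=2.5,fy=2.5,interpolation=2)
cv2.imwrite("pics/k.png",np.hstack([a,b]))
E
```

```text
10.75 [0.5677 0.0832 0.2426] [-3.1415 -0.0017  0.225 ] 0.01950370141314458 [-0.4986 -0.1052 -1.6912] [-0.0091 -0.0771 -0.0136]
```

View pics/k.png

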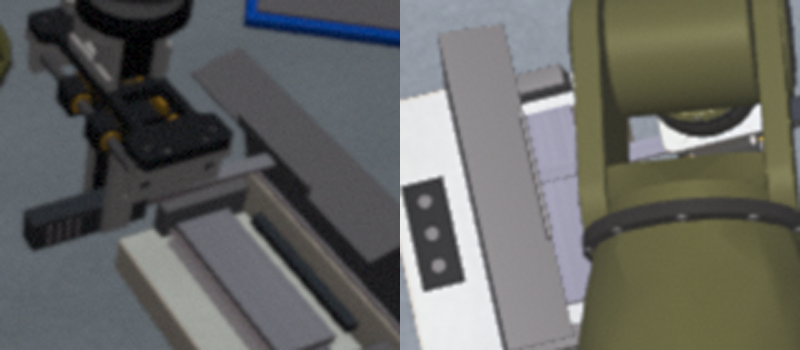

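>>> send_rows(increments=[[0,-0.35,-0.24,0,0,0,-1],[0,-0.37,-0.21,0,0,0,-1],[0,-0.34,-0.16,0,0,0,-1],[0,-0.18,-0.07,0,0,0,-1],[0,0,0,0,0,0,-1],[0,0,0,0,0,0,-1],[0,0.3,0.03,0,0,0,-1],[0,0.6,0,0,0,0,-1],[0,0.8,0,0,0,0,-1],[0,0.9,0,0,0,0,-1]])

```text
time: 11.85
ee_pos: [0.5768, 0.0406, 0.2606]
orientation: [-3.142, 0.0, 0.224]
contact_force: [0.4, -0.4, -2.0]
gripper_width: 0.0193
```

```bash
python3 - <<'E'
from h import *
o=ctrl.get_obs();print(o["time"],o["ee_pos"],o["orientation"],o["gripper_width"],o["contact_force"],o["torque"])
for n in("scene","top"):
  im=ctrl.read_camera(n);cv2.imwrite(f"pics/l_{n}.png",im[:,:,::-1])
a=cv2.resize(cv2.imread("pics/l_scene.png")[80:220,290:450],None,fx=2.5,fy=2.5,interpolation=2)
b=cv2.resize(cv2.imread("pics/l_top.png")[115:255,120:280],None,fx=2.5,fy=2.5,interpolation=2)
cv2.imwrite("pics/l.png",np.hstack([a,b]))
E
```

```text
11.85 [0.5768 0.0406 0.2606] [-3.1415  0.0003  0.2239] 0.019303285941551715 [ 0.4095 -0.3953 -2.0449] [-0.022  -0.0289 -0.0055]
```

View pics/l.png

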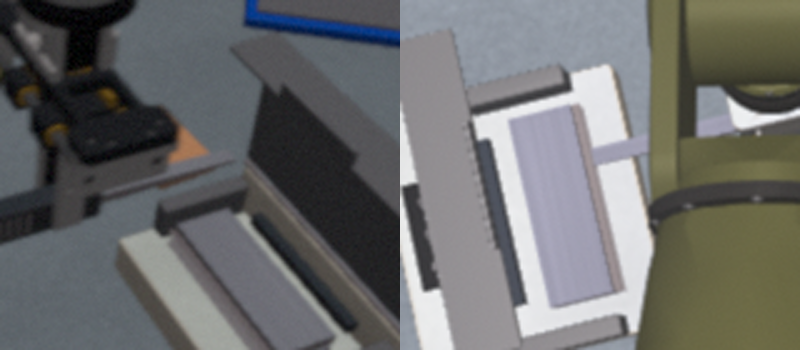

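```bash
python3 - <<'E'
from h import *
im=ctrl.read_camera("wrist");cv2.imwrite("pics/m.png",im[:,:,::-1])
E
```

```text
(no output)
```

View pics/m.png

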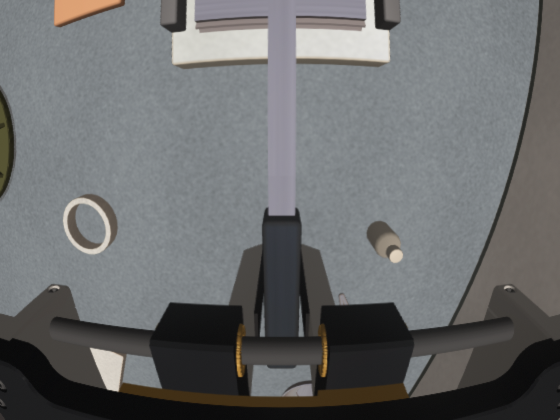

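```bash
python3 - <<'E'
from h import *
im=cv2.imread("pics/m.png");crop(im,160,0,240,75,3.3,"pics/m2.png")
E
```

```text
(no output)
```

View pics/m2.png

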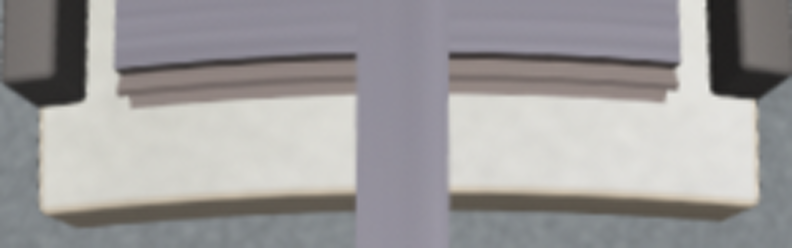

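```bash
python3 - <<'E'
from h import *
o=[.5768,.0406,.2606],[-3.1415,.0003,.2239]
R=Ro.from_euler("xyz",o[1])
def pr(a,b,z):
  A=wonz(np.array(a)/3.3+[160,0],z,*o);B=wonz(np.array(b)/3.3+[160,0],z,*o)
  w=R.inv().apply((A+B)/2-o[0]);d=R.inv().apply(A-B)
  print("mid world",(A+B)/2,"tool",w*1e3,"width",np.linalg.norm(d),"yaw err deg",np.degrees(np.arctan2(d[1],-d[0])))
pr((42,210),(758,203),.045)
pr((118,70),(680,62),.085)
pr((130,104),(667,99),.06)
E
```

```text
mid world [0.543  0.1894 0.045 ] tool [   0.1478 -152.5803  215.6141] width 0.25580884946742033 yaw err deg 0.6054240389103972
mid world [0.5342 0.2267 0.085 ] tool [  -0.1443 -190.9327  175.6177] width 0.1783258145725927 yaw err deg 0.8947254496169011
mid world [0.5353 0.2209 0.06  ] tool [  -0.3662 -185.0433  200.6173] width 0.182064273150834 yaw err deg 0.5645776535757925
```

>>> send_rows(increments=[[0.04,0.2,0.3,0,0,-0.05,-1],[0,0.13,0.6,0,0,0,-1],[0,0,0.85,0,0,0,-1],[0,0,0.85,0,0,0,-1],[0,0,0.85,0,0,0,-1],[0,0,0.85,0,0,0,-1],[0,0,0.85,0,0,0,-1],[0,0,0.7,0,0,0,-1],[0,0,0.33,0,0,0,-1],[0,0,0,0,0,0,-1]])

```text
time: 13.0
ee_pos: [0.5794, 0.033, 0.074]
orientation: [-3.141, 0.002, 0.232]
contact_force: [-0.8, -0.7, -0.5]
gripper_width: 0.0199
```

>>> send_rows(increments=[[0,0,0,0,0,0,-1],[0,0,0,0,0,0,-1],[0,0,0,0,0,0,-1],[0,0,0,0,0,0,-1],[0,0,0,0,0,0,-1],[0,0,0,0,0,0,-1],[0,0,0,0,0,0,-1],[0,0,0,0,0,0,-1],[0,0,0,0,0,0,-1],[0,0,0,0,0,0,-1]])

```text
time: 14.0
ee_pos: [0.5801, 0.0327, 0.0754]
orientation: [-3.142, 0.0, 0.231]
contact_force: [0.6, 0.2, -1.8]
gripper_width: 0.0198
```

```bash
python3 - <<'E'
from h import *
o=ctrl.get_obs();print(o["time"],o["ee_pos"],o["orientation"],o["gripper_width"],o["contact_force"],o["torque"])
for n in("scene","top"):
  im=ctrl.read_camera(n);cv2.imwrite(f"pics/n_{n}.png",im[:,:,::-1])
a=cv2.resize(cv2.imread("pics/n_scene.png")[110:250,270:430],None,fx=2.5,fy=2.5,interpolation=2)
b=cv2.resize(cv2.imread("pics/n_top.png")[115:255,120:280],None,fx=2.5,fy=2.5,interpolation=2)
cv2.imwrite("pics/n.png",np.hstack([a,b]))
yaw=o["orientation"][2];u=np.array([-np.sin(yaw),np.cos(yaw),0])
X=np.array(o["ee_pos"])-[0,0,.0046]+.155*u;print(X,proj("scene",X),proj("top",X))
Y=X-.120*u;print(proj("scene",Y))
d=X[:2]-[.5186,.2974];print(d@[-.2214,.9752],d@[-.9752,-.2214])
E
```

```text
14.0 [0.5801 0.0327 0.0754] [-3.1416  0.      0.2308] 0.019804454822525044 [ 0.5669  0.226  -1.7533] [-0.052  -0.1125 -0.027 ]
[0.5446 0.1836 0.0708] [[362.647  203.4075]] [[214.9011 189.4205]]
[[316.8161 219.0949]]
-0.11677165228461162 -0.00018977361253334768
```

View pics/n.png

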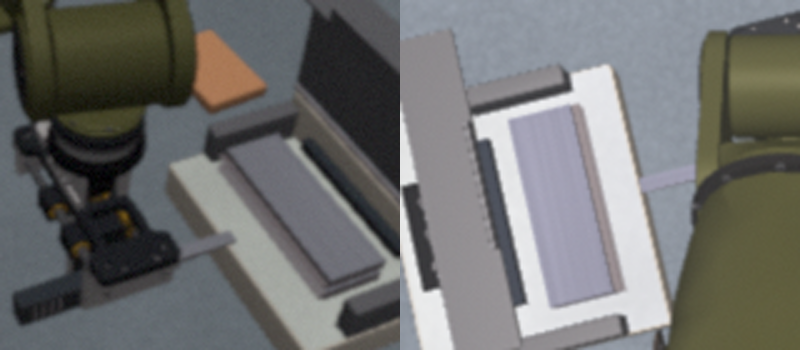

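>>> send_rows(increments=[[0,-0.2,0,0,0,0,-1],[0,-0.35,0,0,0,0,-1],[0,-0.35,0,0,0,0,-1],[0,-0.35,0,0,0,0,-1],[0,-0.3,0,0,0,0,-1],[0,-0.3,0,0,0,0,-1],[0,-0.25,0,0,0,0,-1],[0,-0.2,0,0,0,0,-1],[0,-0.1,0,0,0,0,-1],[0,0,0,0,0,0,-1]])

```text
time: 15.1
ee_pos: [0.5636, 0.103, 0.0754]
orientation: [3.142, 0.0, 0.231]
contact_force: [0.2, 0.2, -1.5]
gripper_width: 0.0195
```

```bash
cat > st.py <<'E'
from h import *
o=ctrl.get_obs();yaw=o["orientation"][2];u=np.array([-np.sin(.2308),np.cos(.2308),0]);x=np.array([u[1],-u[0],0])
X=np.array(o["ee_pos"])-[0,0,.0046]+.155*u;d=X[:2]-[.5186,.2974];F=np.array(o["contact_force"])
print("t",o["time"],"pos",o["ee_pos"],"ori",o["orientation"],"past mouth",(d@[-.2214,.9752]+.07)*1e3,"lat",d@[-.9752,-.2214]*1e3)
print("drag",-F@u,"side",F@x,"up",F[2],"tq",o["torque"],"grip",o["gripper_width"])
E
python3 st.py
```

```text
t 15.1 pos [0.5636 0.103  0.0754] ori [3.1416 0.0001 0.2312] past mouth 25.505228268710233 lat 0.35652912162665096
drag -0.18611154274485253 side 0.19838615289325257 up -1.4956999144666918 tq [-0.0402 -0.0854 -0.0082] grip 0.01945316214133315
```

>>> send_rows(increments=[[0,-0.04,0,0,0,0,-1],[0,-0.04,0,0,0,0,-1],[0,-0.04,0,0,0,0,-1],[0,-0.04,0,0,0,0,-1],[0,-0.04,0,0,0,0,-1],[0,0,0,0,0,0,-1],[0,0,0,0,0,0,-1],[0,0,0,0,0,0,-1],[0,0,0,0,0,0,-1],[0,0,0,0,0,0,-1]])

```text
time: 16.1
ee_pos: [0.5623, 0.1086, 0.0755]
orientation: [3.142, 0.0, 0.231]
contact_force: [-0.7, -0.6, -1.4]
gripper_width: 0.0199
```

```bash
python3 st.py; python3 - <<'E'
from h import *
for n in("scene","top","wrist"):
  im=ctrl.read_camera(n);cv2.imwrite(f"pics/o_{n}.png",im[:,:,::-1])
a=cv2.resize(cv2.imread("pics/o_scene.png")[130:230,290:410],None,fx=3.3,fy=3.3,interpolation=2)
b=cv2.resize(cv2.imread("pics/o_top.png")[130:230,150:270],None,fx=3.3,fy=3.3,interpolation=2)
cv2.imwrite("pics/o.png",np.hstack([a,b]))
E
```

```text
t 16.1 pos [0.5623 0.1086 0.0755] ori [3.1416 0.     0.2308] past mouth 31.197719082074638 lat 0.3954088371124331
drag 0.45703219544504325 side -0.8037109690018973 up -1.4411462035679734 tq [ 0.0164 -0.0875 -0.013 ] grip 0.0198769914817269
```

View pics/o.png

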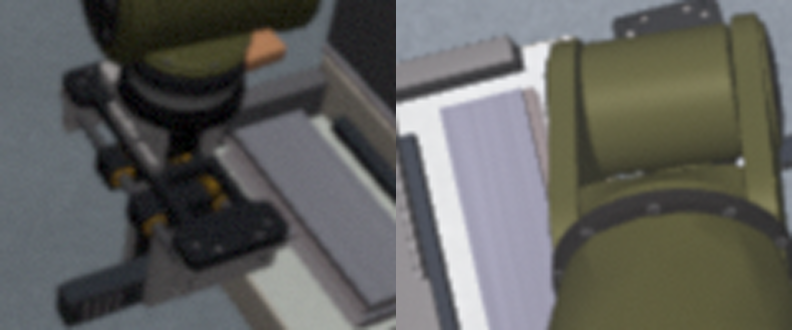

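View pics/o_wrist.png

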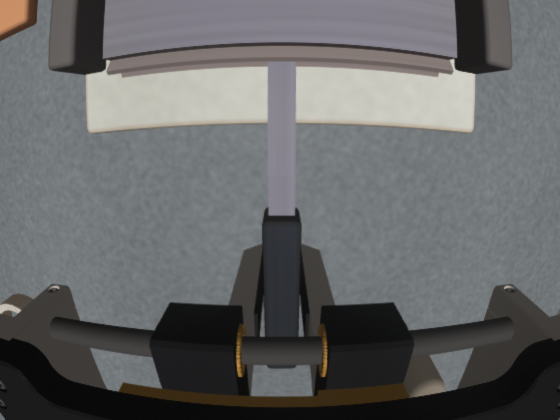

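>>> send_rows(increments=[[0,-0.04,0,0,0,0,-1],[0,-0.04,0,0,0,0,-1],[0,-0.04,0,0,0,0,-1],[0,-0.04,0,0,0,0,-1],[0,0,0,0,0,0,-1],[0,0,0,0,0,0,-1],[0,0,0,0,0,0,-1],[0,0,0,0,0,0,-1],[0,0,0,0,0,0,-1],[0,0,0,0,0,0,-1]])

```text
time: 17.25
ee_pos: [0.5612, 0.1132, 0.0754]
orientation: [-3.142, 0.0, 0.231]
contact_force: [-0.4, -1.3, -2.5]
gripper_width: 0.0194
```

```bash
python3 st.py
```

```text
t 17.25 pos [0.5612 0.1132 0.0754] ori [-3.1416  0.      0.2308] past mouth 35.984463983845316 lat 0.42495379370885605
drag 1.1289591765038869 side -0.7263210779407887 up -2.4595210452459595 tq [ 0.0002 -0.1371 -0.0168] grip 0.01944167507090788
```

>>> send_rows(increments=[[0,-0.04,0,0,0,0,-1],[0,-0.04,0,0,0,0,-1],[0,-0.04,0,0,0,0,-1],[0,-0.04,0,0,0,0,-1],[0,0,0,0,0,0,-1],[0,0,0,0,0,0,-1],[0,0,0,0,0,0,-1],[0,0,0,0,0,0,-1],[0,0,0,0,0,0,-1],[0,0,0,0,0,0,-1]])

```text
time: 18.25
ee_pos: [0.5601, 0.1179, 0.0754]
orientation: [3.142, 0.0, 0.231]
contact_force: [-0.3, -1.9, -1.6]
gripper_width: 0.0196
```

```bash
python3 st.py
```

```text
t 18.25 pos [0.5601 0.1179 0.0754] ori [3.1416 0.     0.2307] past mouth 40.797695322767986 lat 0.4634474013551033
drag 1.7674222329057527 side -0.6915769854117575 up -1.5626310999480548 tq [-0.4434 -0.2242  0.0056] grip 0.019642826852541404
```

>>> send_rows(increments=[[0,-0.03,0,0,0,0,-1],[0,-0.03,0,0,0,0,-1],[0,0,0,0,0,0,-1],[0,0,0,0,0,0,-1],[0,0,0,0,0,0,-1],[0,0,0,0,0,0,-1],[0,0,0,0,0,0,-1],[0,0,0,0,0,0,-1],[0,0,0,0,0,0,-1],[0,0,0,0,0,0,-1]])

```text
time: 19.25
ee_pos: [0.5597, 0.1197, 0.0754]
orientation: [3.142, -0.0, 0.231]
contact_force: [1.4, -4.7, -1.5]
gripper_width: 0.0196
```

```bash
python3 st.py
```

```text
t 19.25 pos [0.5597 0.1197 0.0754] ori [ 3.1415 -0.      0.2308] past mouth 42.57987673981691 lat 0.4662809131068726
drag 4.948775240822021 side 0.31339728239799736 up -1.4910778048101516 tq [-0.9105 -0.3071 -0.0372] grip 0.01959964994469554
```

>>> send_rows(increments=[[0,-0.03,0,0,0,0,-1],[0,-0.03,0,0,0,0,-1],[0,0,0,0,0,0,-1],[0,0,0,0,0,0,-1],[0,0,0,0,0,0,-1],[0,0,0,0,0,0,-1],[0,0,0,0,0,0,-1],[0,0,0,0,0,0,-1],[0,0,0,0,0,0,-1],[0,0,0,0,0,0,-1]])

```text
time: 20.25
ee_pos: [0.5592, 0.1214, 0.0754]
orientation: [3.142, 0.0, 0.231]
contact_force: [2.0, -4.4, -1.2]
gripper_width: 0.0198
```

```bash
python3 st.py
```

```text
t 20.25 pos [0.5592 0.1214 0.0754] ori [3.1415 0.     0.2308] past mouth 44.377152737438266 lat 0.5122146008793597
drag 4.774540680982112 side 0.965994555668023 up -1.1994436886286124 tq [-0.9518 -0.3322 -0.0384] grip 0.019845918404154752
```

>>> send_rows(increments=[[0,-0.03,0,0,0,0,-1],[0,-0.03,0,0,0,0,-1],[0,-0.02,0,0,0,0,-1],[0,0,0,0,0,0,-1],[0,0,0,0,0,0,-1],[0,0,0,0,0,0,-1],[0,0,0,0,0,0,-1],[0,0,0,0,0,0,-1],[0,0,0,0,0,0,-1],[0,0,0,0,0,0,-1]])

```text
time: 21.25
ee_pos: [0.5587, 0.1235, 0.0755]
orientation: [3.141, -0.0, 0.231]
contact_force: [2.7, -7.2, -1.3]
gripper_width: 0.0197
```

```bash
python3 st.py
```

```text
t 21.25 pos [0.5587 0.1235 0.0755] ori [ 3.1412 -0.      0.2308] past mouth 46.540363305799985 lat 0.5142026952386775
drag 7.676355182015437 side 1.0080901552427 up -1.2622567842762378 tq [-1.2604 -0.3276  0.0065] grip 0.019699460877647252
```

>>> send_rows(increments=[[0,-0.03,0,0,0,0,-1],[0,0,0,0,0,0,-1],[0,0,0,0,0,0,-1],[0,0,0,0,0,0,-1],[0,0,0,0,0,0,-1],[0,0,0,0,0,0,-1],[0,0,0,0,0,0,-1],[0,0,0,0,0,0,-1],[0,0,0,0,0,0,-1],[0,0,0,0,0,0,-1]])

```text
time: 22.25
ee_pos: [0.5586, 0.1243, 0.0755]
orientation: [3.141, -0.0, 0.231]
contact_force: [1.7, -7.5, -1.0]
gripper_width: 0.0197
```

```bash
python3 st.py; python3 - <<'E'
from h import *
for n in("scene","top","wrist"):
  im=ctrl.read_camera(n);cv2.imwrite(f"pics/p_{n}.png",im[:,:,::-1])
cv2.imwrite("pics/p.png",np.hstack([cv2.resize(cv2.imread(f"pics/p_{n}.png"),(400,300)) for n in("scene","wrist")]))
E
python3 st.py
```

```text
t 22.25 pos [0.5586 0.1243 0.0755] ori [ 3.1411 -0.      0.2307] past mouth 47.37222288396066 lat 0.49949010800448645
drag 7.653597612573678 side -0.08797129805722981 up -0.991595573509124 tq [-1.3364 -0.4272  0.0197] grip 0.01970165209617782
t 22.4 pos [0.5586 0.1243 0.0755] ori [ 3.1411 -0.0001  0.2307] past mouth 47.35318378509433 lat 0.4870745936050892
drag 7.0257300561974825 side -0.06041782887282099 up -0.09278000905182582 tq [-1.294  -0.4124 -0.0079] grip 0.01965220184911194
```

View pics/p.png

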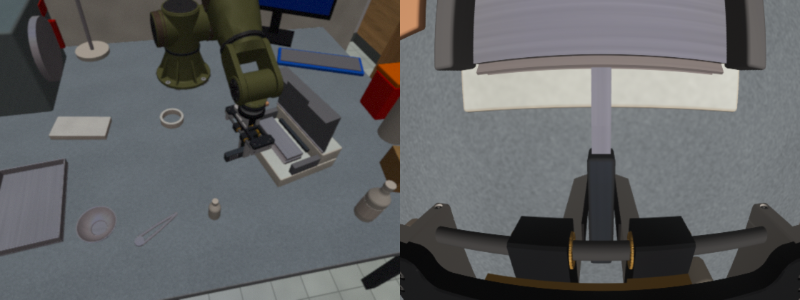

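```bash
python3 -c "
from station import ctrl
print(ctrl.job_done())"
```

```text
the job is handed in; nothing more can be done
None
```

I picked up the gauge by its handle and levered the cover open with the blade tip under its lip. I then slid the blade level and straight into the middle of the jaw gap, and handed the job in at 22.4 s with the gauge still held.

- **Cover:** it stands at about 85 degrees, going by the lever path and the pictures; I did not measure the angle separately. It stayed put after the blade was withdrawn.
- **Depth and alignment:** the tip is about 47 mm past jaw_mouth and about 0.5 mm off centre sideways. The tool reads within 0.03 degrees of vertical, and its yaw is aligned to the sealer within about half a degree. The estimates of the sealer's own yaw differed by up to 0.9 degrees.
- **Drag:** my last readings were 7.0 to 7.7 N along the blade, within the 5 to 12 N asked. The wrist moment agreed at about 7 N.
- **Grip:** the gripper is set to 60 N and showed no slip in the wrist pictures. The other objects were not touched.
- **Disagreements:** before the sealer was pinned down, the top and scene cameras differed by about 5 mm on its position. I corrected this against the gauge tip, and a wrist picture then agreed within 1 mm. One wrist reading put the handle's front edge about 3 mm further forward than the others, so the depth figure could be off by a few millimetres. The drag is measured directly, so that does not affect it.

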